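Turn the milk pan's handle in on the race club's hob

ROBOT

A 7-joint arm with a two-finger parallel gripper is mounted at the origin on the work surface. World frame = base frame: x ahead of the robot, y to its left, z up, the work surface at z = 0. Lengths are in m, angles in rad, forces in N, time in s.
With the tool pointing down it reaches from about 0.35 to 0.9 m from the base axis. Payload 19.9 kg.
Tool frame: the origin (TCP) lies at the very end of the fingers, on their centre line; the grasp point (between the pads) lies 19 mm behind it (r.grip_point_offset is the distance from the TCP to the grasp point, in m); z points along the fingers, y is the direction in which the jaws open and shut (so a half turn about z gives the same grasp; the last joint's range is limited). The gripper opens to 94 mm and grips with 3 to 60 N. Pads are 16 mm wide; open, the fingers measure 119 mm over their backs; the gripper's body (75 mm by 177 mm) begins 78 mm behind the grasp point.
Start: joints at [1.238, 0.417, -0.01, 1.614, 0.005, 1.111, -0.053], TCP at [0.179, -0.599, 0.205] pointing down, gripper open.
Joint ranges: [-2.81, 2.81], [-0.39, 2.02], [-1.27, 1.25], [0.06, 2.57], [-1.19, 4.33], [0.19, 2], [-2.82, 2.82]. Speed limits (rad/s): [1.89, 1.89, 2.39, 2.39, 3.01, 3.01, 3.01].

INTERFACE

Orientations are given as [roll, pitch, yaw] about the fixed x, y, z axes, in that order (R = Rz(yaw) Ry(pitch) Rx(roll)).
In Python, from bench import r gives the robot as it stands.
- The arm moves only by the tool servo_tool, never from a script. Its argument "series" is a list of rows, each a list of 3 entries, a list of its own where there are three numbers: the turn, a rotation vector about the tool's x, y, z in degrees, then the shift along the tool's x, y, z in mm, then the opening, from 0 (shut) to 1 (fully open). A call has 1 to 12 rows; each row is the pose to reach, as a shift and turn from the pose measured when the call began, along the tool's axes at that moment; what a row does not reach only later rows make up. A row lasts 1/8 s, in which the tool goes at most 62.5 mm and 10.7 degrees, less where a joint would pass 70% of its speed; a pose out of reach is approached as far as the arm can. A call with a gripper value outside its range is refused whole. The fingers move at their own pace and stop on an object; "squeeze" is the grip in N (left out, the last holds). Time passes only in rows, so rows that repeat a pose let the fingers close. It gives the time, the measured TCP pose, the force and the opening at its end, in the units of the state.
- r.sense(): the state, without advancing time (a new reading comes with each control period).
- r.snapshot(name): name is "scene" or "side" or "wrist"; returns a dict with "color" (420x560x3 uint8, red, green, blue), "fx", "fy", "cx", "cy" (pixels), "position" and "attitude" of the camera in the world. Camera axes: x right, y down, z forward; pixel columns grow to the right and rows downward; lengths in m; the calibration is good to about 2 mm. A picture is of the moment at which its call begins. There is no depth.
- r.finish_job(): hands the job in, once; it reports no verdict.
The state is a dict: "clock": time; "qpos": joint angles; "joint_vel": joint speeds; "joint_torque": joint torques, N m; "tool_pos": TCP position; "tcp_rot": TCP orientation; "ft_force": force on the tool from outside, world axes, zero at the start; "moment": the same for the moment, N m; "width": finger opening in m.
Only numpy, scipy, OpenCV 4.12 (cv2) and the standard library are available. Lean on these libraries where they do the work, as an engineer would, in place of code of your own. Each camera call takes 0.05 s, during which the arm holds its last target.

TASK

On the hob in the model-racing club's snack corner, the handle of the white milk pan lies across the shallow pan next to it. Swing that handle inward into the gap between the two shallow pans, so that it points straight to the front of the hob (the side with the white knobs, nearest the robot). Keep the milk pan standing on its middle ring, do not lift or tip it, leave the other two pans where they are, and let go.

Things in the scene. Friction and masses are not known exactly. Their poses are not given: they have to be found in the camera images.
- milk_pan: The white pan with a wooden handle, loose, 0.6 kg nominal: 95 mm high, 140 mm across at the rim, 120 mm at the foot. Origin at the centre of its underside; z up; its x axis points along the handle, away from the pan. The handle is a straight level bar, 20 mm wide and 16 mm thick, reaching from 85 to 220 mm from the pan's axis, its mid-height 85 mm above the origin.
- milk_handle (a point): Point in the middle of the wooden handle: 165 mm along x and 85 mm up from the milk pan's origin, axes parallel to the pan's. A good place to pinch (20 mm wide across y) or to push.
- hob: The fixed table-top hob, 480 mm (x) by 660 mm (y), 50 mm high, flat black glass top with three printed rings. Origin under its centre; z up; its front, with three white knobs, faces its own -x. Middle ring: centred at x = +40 mm, y = 0. The two outer rings: x = -40 mm, y = +210 and -210 mm. The milk pan stands on the middle ring; its handle at first points towards the hob's +y side (92 to 126 degrees from the hob's +x) and should end along the hob's -x.
- skillet: Dark grey steel skillet, loose, on one of the outer rings (either one): 42 mm high, 190 mm across the rim, with a 22 mm wide handle that ends 230 mm from its axis and points roughly to the back of the hob. Origin at the centre of its underside, x along its handle.
- saucepan: Green shallow saucepan with a black handle, loose, on the other outer ring: 50 mm high, 176 mm across, with an 18 mm wide handle that ends 230 mm from its axis and points roughly to the back of the hob. Origin at the centre of its underside, x along its handle.

How it is judged:
At the end, for the whole second after the job is handed in: The milk pan's handle points to the front of the hob within 17 degrees; the pan stands flat and at rest on the hob with its centre within 20 mm of the middle ring's centre along each of the hob's axes; the skillet and the saucepan are within 20 mm of where they were (angle between the x axis of milk_pan and the x axis of hob, either way round below 0.3 rad and x of milk_handle in the frame of hob below -0.08 m and x of milk_pan in the frame of hob between 0.02 and 0.06 m and y of milk_pan in the frame of hob between -0.02 and 0.02 m and z of milk_pan in the frame of hob below 0.055 m and angle between milk_pan's own z axis and vertical below 0.05 rad and linear speed of milk_pan below 0.02 m/s and angular speed of milk_pan below 0.1 rad/s and distance of each of skillet, saucepan from where it was at the start of the episode below 0.02 m); the robot touches nothing.
It fails at once if the milk pan is lifted more than 20 mm off the hob (z of milk_pan in the frame of hob above 0.07 m).
It fails at once if the milk pan is tipped by more than 17 degrees (angle between milk_pan's own z axis and vertical above 0.3 rad).
It fails at once if the skillet is shoved more than 20 mm (distance of skillet from where it was at the start of the episode above 0.02 m).
It fails at once if the saucepan is shoved more than 20 mm (distance of saucepan from where it was at the start of the episode above 0.02 m).
It also fails if it takes over 38 s, if anything falls off the work surface, if the arm or the gripper's body presses on something with over 40 N, if the wrist force passes 120 N, or if a joint passes its speed limit or range.

## Working session

There is one attempt and no reset: what is moved stays moved. The work goes in short steps, Python scripts to look and compute and a tool call to move; the robot and the scene stay as the last step left them, time stands still between calls to the robot, and variables do not carry over. Pictures are saved under pics/ and viewed, and the job is handed in when it is done.

Besides the shell and the picture viewer there is one more tool, called after "Emit:" as name([rows], argument=value, ...), one row to a line, values as JSON. servo_tool: Moves the arm, as the interface text tells. Its arguments: {"type":"object","properties":{"series":{"type":"array","items":{"type":"array"}},"squeeze":{"type":"number"}},"required":["series"]}

```bash
ls; mkdir -p pics; python3 - <<'E'
from bench import r
import cv2
s=r.sense();print(s)
for n in("scene","side","wrist"):
    d=r.snapshot(n);cv2.imwrite(f"pics/{n}0.png",d["color"][:,:,::-1]);print(n,[d[k] for k in("fx","fy","cx","cy","position","attitude")])
E
```

```text
pics
{'clock': 0.0, 'qpos': array([ 1.2385032 ,  0.41796351, -0.01029694,  1.61418994,  0.00473093,
        1.11067237, -0.0529962 ]), 'joint_vel': array([-0.00282927,  0.00070863,  0.00021763,  0.00014323,  0.00065688,
        0.00100942,  0.00074458]), 'joint_torque': array([-1.35140868e-03, -8.51257610e+01,  6.38033040e-01, -4.26000166e+01,
       -4.88573348e-02,  1.86630199e-02,  1.45227318e-05]), 'tool_pos': array([ 0.17906181, -0.59840548,  0.20482523]), 'tcp_rot': array([-3.14038821e+00,  1.20858316e-04,  2.90813525e-01]), 'ft_force': array([-0.41352053,  0.46736266, -0.81059343]), 'moment': array([0.00508889, 0.04778658, 0.00013251]), 'width': 0.09406642321318003}
scene [499.1933935269811, 499.1933935269811, 281.9537658163091, 222.00194425951386, array([1.12966845, 0.24788827, 0.69787182]), array([-2.35988784,  0.00435875,  1.99308302])]
side [518.3148607709198, 518.3148607709198, 271.63663264919796, 208.04558854609095, array([0.08117015, 0.61331286, 0.58883972]), array([-2.1122915 ,  0.00633239, -2.46517342])]
wrist [346.40187490164516, 346.40187490164516, 284.20785272323025, 209.37652183572973, array([ 0.25812131, -0.57491357,  0.38464774]), array([ 2.85522347e+00,  2.07874167e-03, -1.27965318e+00])]
```

View pics/scene0.png

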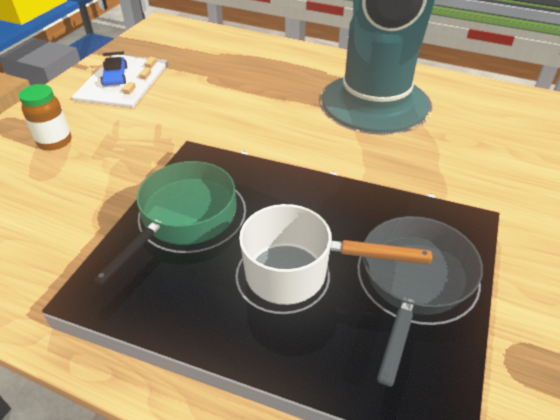

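View pics/side0.png

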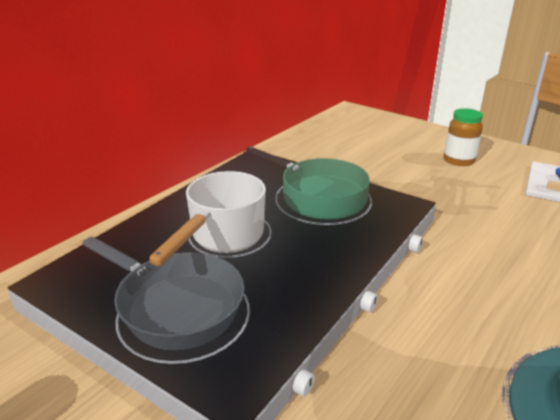

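View pics/wrist0.png

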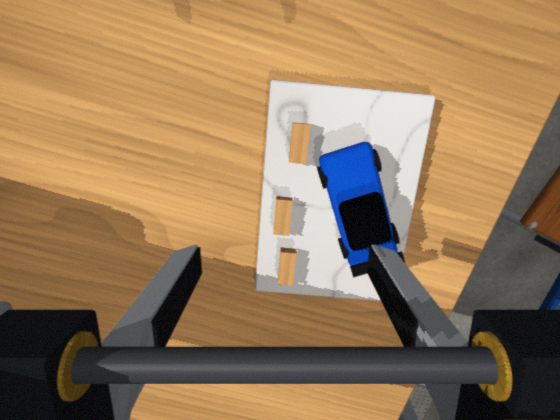

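The scene view is taken from the back. The milk pan is in the middle at about (285,255), with its handle running right to (430,255) over the skillet on the hob's +y side. The saucepan is on the left at (188,205), and the knobs are on the far side. I'll enlarge it to read points.

```bash
cat > h.py <<'E'
import numpy as np,cv2
from scipy.spatial.transform import Rotation as R
def ray(d,uv,z):
    u,v=uv;c=np.array([(u-d["cx"])/d["fx"],(v-d["cy"])/d["fy"],1.])
    w=R.from_euler("xyz",d["attitude"]).as_matrix()@c
    p=np.array(d["position"]);return p+w*(z-p[2])/w[2]
def proj(d,P):
    c=(np.atleast_2d(P)-d["position"])@R.from_euler("xyz",d["attitude"]).as_matrix()
    return np.c_[d["fx"]*c[:,0]/c[:,2]+d["cx"],d["fy"]*c[:,1]/c[:,2]+d["cy"]]
def crop(d,x0,y0,w,h,k,name):
    im=d["color"][y0:y0+h,x0:x0+w,::-1]
    im=cv2.resize(im,None,fx=k,fy=k,interpolation=cv2.INTER_CUBIC)
    for i in range(0,w,20):
        cv2.putText(im,str(x0+i),(i*k,10),0,.35,(0,255,255),1);cv2.line(im,(i*k,12),(i*k,18),(0,255,255),1)
    for i in range(0,h,20):
        cv2.putText(im,str(y0+i),(0,i*k+4),0,.35,(0,255,255),1)
    cv2.imwrite(name,im)
E
python3 - <<'E'
from bench import r
from h import *
import pickle
d=r.snapshot("scene");pickle.dump(d,open("scene0.pkl","wb"))
e=r.snapshot("side");pickle.dump(e,open("side0.pkl","wb"))
crop(d,220,190,220,120,3,"pics/c1.png")
crop(d,50,140,200,200,3,"pics/c2.png")
crop(d,360,180,150,200,3,"pics/c3.png")
crop(e,100,150,200,200,3,"pics/c4.png")
E
```

```text
(no output)
```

View pics/c1.png

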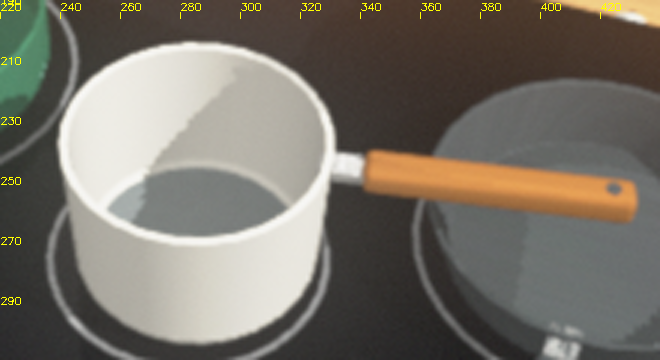

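View pics/c2.png

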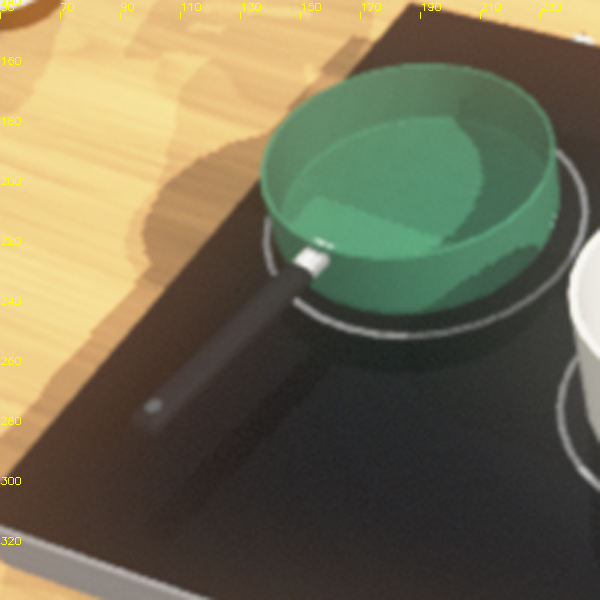

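View pics/c3.png

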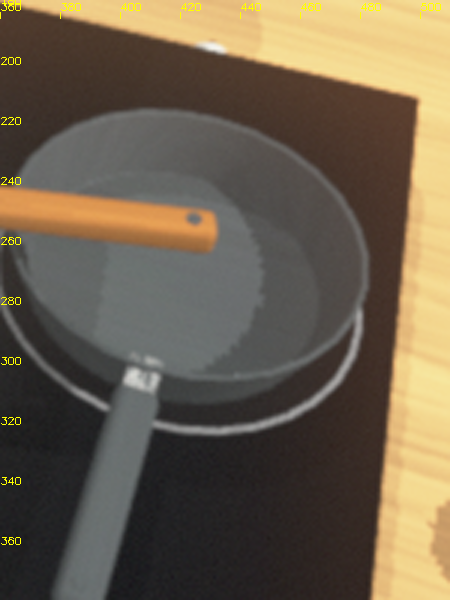

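View pics/c4.png

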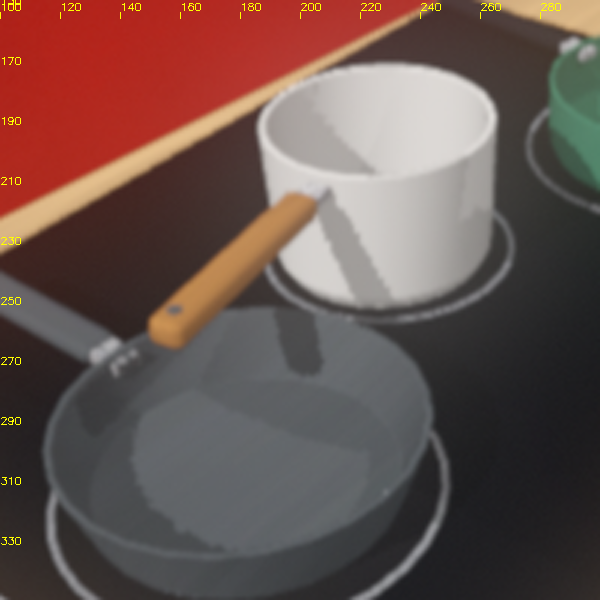

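```bash
python3 - <<'E'
from h import *
import pickle
d=pickle.load(open("scene0.pkl","rb"))
ims=[]
for i,(x,y) in enumerate([(150,130),(440,190),(30,280),(440,340)]):
    crop(d,x,y,75,56,5,"pics/t.png");ims.append(cv2.imread("pics/t.png"))
cv2.imwrite("pics/corners.png",np.vstack([np.hstack(ims[:2]),np.hstack(ims[2:])]))
E
```

```text
(no output)
```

View pics/corners.png

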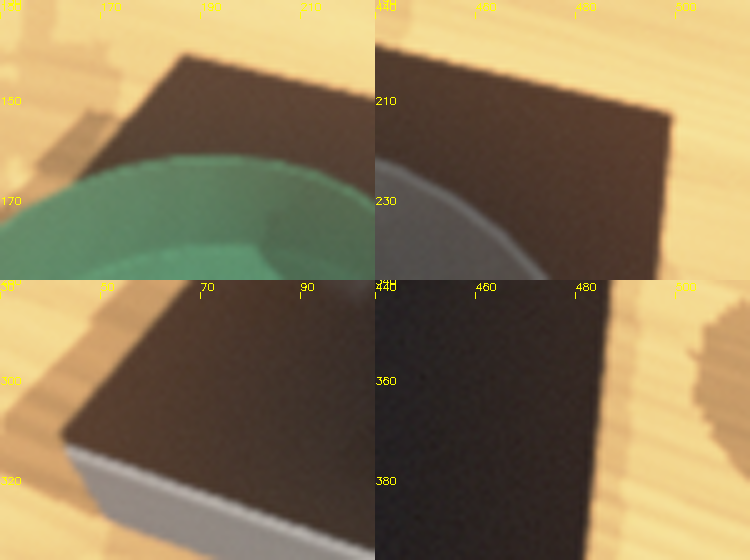

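Hob top corners read as (187,141), (499,213) and (43,311.5). The fourth edge passes through (487,341) and (482,394).

```bash
cat > m.py <<'E'
from h import *
import pickle
d=pickle.load(open("scene0.pkl","rb"));e=pickle.load(open("side0.pkl","rb"))
C1,C2,C3,e1,e2=[ray(d,p,.05)[:2] for p in((187,141),(499,213),(43,311.5),(487,341),(482,394))]
print("corners",C1,C2,C3,e1,e2)
print("C1C2",np.linalg.norm(C2-C1),"C1C3",np.linalg.norm(C3-C1))
y=(C2-C1);x=C3-C1;x2=e2-C2
print("angles",np.degrees(np.arctan2(-y[0],y[1])),[np.degrees(np.arctan2(v[1],v[0])) for v in(x,x2)])
c=(C2+C3)/2;print("hob centre",c)
a=np.mean([np.arctan2(-y[0],y[1]),np.arctan2(x[1],x[0]),np.arctan2(x2[1],x2[0])])
ux=np.array([np.cos(a),np.sin(a)]);uy=np.array([-ux[1],ux[0]])
print("yaw",np.degrees(a),"mid ring",c+.04*ux,"handle goal",c+(.04-.165)*ux)
for n,p in dict(rimL=(239,238),rimR=(332,238),rimT=(286,204),rimB=(287,271)).items(): print(n,ray(d,p,.145)[:2])
def pan(d,pts,z):
    P=np.array([ray(d,p,z)[:2] for p in pts])
    s=np.linalg.lstsq(np.c_[2*P,np.ones(len(P))],(P**2).sum(1),rcond=None)[0]
    return s[:2],np.sqrt(s[2]+s[:2]@s[:2])
pm=pan(d,[(239,238),(332,238),(286,204),(287,271)],.145);print("pan scene",pm)
ps=pan(e,[(186,192),(265.5,189),(229,171),(230,209)],.145);print("pan side",ps)
h0=ray(d,(424,252.5),.143);print("hole scene",h0,"side",ray(e,(158,253),.143))
v=h0[:2]-(pm[0]);print("handle ang",np.degrees(np.arctan2(v[1],v[0])),np.linalg.norm(v))
print("sk",pan(d,[(365,245),(482.5,268),(413,216.5),(438,306.5)],.092))
print("sauce",pan(d,[(137,198),(235,190),(190,161),(190,226)],.1))
E
python3 m.py
```

```text
corners [ 0.40109276 -0.30980189] [0.35912609 0.34044387] [ 0.87417628 -0.27770756] [0.6470894  0.35970672] [0.73444089 0.36551006]
C1C2 0.6515986059169826 C1C3 0.47417092069861905
angles 3.6927315433495944 [np.float64(3.88104108397136), np.float64(3.8209461101999613)]
hob centre [0.61665118 0.03136816]
yaw 3.7982395791736385 mid ring [0.65656332 0.03401788] handle goal [0.49192575 0.02308775]
rimL [ 0.68755513 -0.0246615 ]
rimR [0.63043244 0.103863  ]
rimT [0.58995579 0.00992284]
rimB [0.7166904  0.06755428]
pan scene (array([0.65398773, 0.0373648 ]), np.float64(0.07008401304578422))
pan side (array([0.65014259, 0.03838857]), np.float64(0.07003326533413924))
hole scene [0.6010375 0.2372888 0.143    ] side [0.59824229 0.23910426 0.143     ]
handle ang 104.83429363788431 0.20681714315346347
sk (array([0.56468851, 0.2364018 ]), np.float64(0.09304964779920423))
sauce (array([ 0.5887527 , -0.18629324]), np.float64(0.0877854234128128))
```

```bash
cat > mv.py <<'E'
from h import *
from bench import r
def delta(pos,yaw_deg):
    s=r.sense();M=R.from_euler("xyz",s["tcp_rot"]);T=R.from_euler("xyz",[np.pi,0,np.radians(yaw_deg)])
    return np.degrees((M.inv()*T).as_rotvec()).round(1),(M.inv().apply(np.array(pos)-s["tool_pos"])*1000).round(1)
E
python3 - <<'E'
from mv import *
c=np.array([.652,.038]);a=np.radians(104.7);g=c+.165*np.array([np.cos(a),np.sin(a)]);print(g)
print(delta([*g,.22],104.7))
E
```

```text
[0.61012994 0.19759918]
(array([ -0.,  -0., -88.]), array([ 641.2, -639.2,  -14.5]))
```

Emit:
servo_tool([
  [[0,0,-8],[40,-40,-15],1],
  [[0,0,-14],[80,-80,-15],1],
  [[0,0,-20],[120,-120,-15],1],
  [[0,0,-26],[160,-160,-15],1],
  [[0,0,-32],[200,-200,-15],1],
  [[0,0,-38],[240,-240,-15],1],
  [[0,0,-44],[280,-280,-15],1],
  [[0,0,-50],[320,-320,-15],1],
  [[0,0,-56],[360,-360,-15],1],
  [[0,0,-62],[400,-400,-15],1],
  [[0,0,-68],[440,-440,-15],1],
  [[0,0,-74],[480,-480,-15],1],
])

```text
clock: 1.75
tool_pos: [0.502, 0.0004, 0.2206]
tcp_rot: [3.141, -0.0, 1.585]
ft_force: [-0.5, -0.0, -0.3]
width: 0.094
```

```bash
python3 - <<'E'
from mv import *
s=r.sense();print(s["tool_pos"],s["tcp_rot"],s["qpos"],s["clock"])
print(delta([.6101,.1976,.22],104.7))
E
```

```text
[5.02020088e-01 4.27150579e-04 2.20594763e-01] [ 3.14131683e+00 -2.57019073e-04  1.58532738e+00] [ 0.49798469  0.23076803 -0.6408411   1.87981883  0.15539387  1.08036443
 -0.18911128] 1.75
(array([  0. ,  -0. , -13.9]), array([195.6, 110.9,   0.7]))
```

Emit:
servo_tool([
  [[0,0,-6],[50,28,0],1],
  [[0,0,-12],[100,56,0],1],
  [[0,0,-14],[150,85,0],1],
  [[0,0,-14],[190,108,0],1],
  [[0,0,-14],[196,111,0],1],
  [[0,0,-14],[196,111,0],1],
  [[0,0,-14],[196,111,0],1],
])

```text
clock: 2.62
tool_pos: [0.6101, 0.1966, 0.2208]
tcp_rot: [3.141, 0.001, 1.828]
ft_force: [0.6, 0.9, 0.4]
width: 0.0943
```

```bash
python3 - <<'E'
from mv import *
s=r.sense();print(s["qpos"],s["clock"])
print(delta([.6101,.1976,.116],104.7))
for n in("scene","side","wrist"):
    d=r.snapshot(n);cv2.imwrite(f"pics/{n}1.png",d["color"][:,:,::-1])
    q=d["color"]
    if n!="wrist":
        im=q[:,:,::-1].copy()
        for p in proj(d,[[.6101,.1976,.143],s["tool_pos"]]): cv2.circle(im,tuple(int(x) for x in p),3,(255,0,255),1)
        cv2.imwrite(f"pics/{n}1.png",im)
E
```

```text
[ 0.12862424  0.51991136 -0.69422     1.53588945  0.34707941  1.21177235
 -0.36587321] 2.625
(array([0. , 0. , 0.1]), array([  1. ,   0.2, 104.8]))
```

View pics/scene1.png

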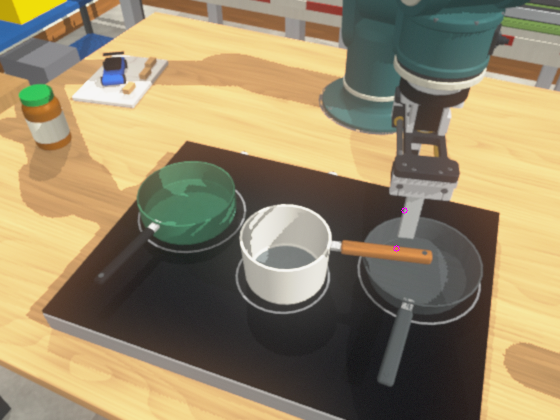

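View pics/wrist1.png

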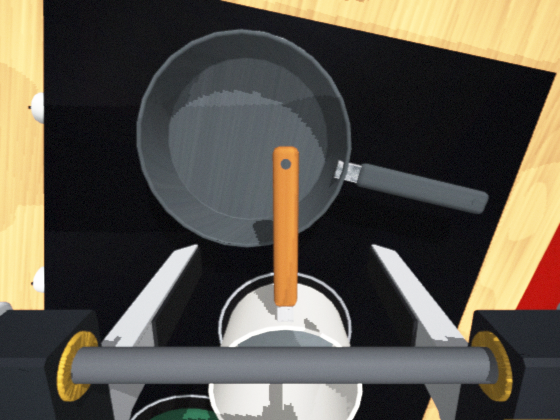

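In the wrist view the handle is upright at u≈286, midway between the fingertips at 192 and 380. In the scene view the target dot sits on the handle at (396,249). I'll descend and pinch.

Emit:
servo_tool([
  [[0,0,0],[1,0,40],1],
  [[0,0,0],[1,0,80],1],
  [[0,0,0],[1,0,100],1],
  [[0,0,0],[1,0,105],1],
  [[0,0,0],[1,0,105],1],
  [[0,0,0],[1,0,105],0.4],
  [[0,0,0],[1,0,105],0.2],
  [[0,0,0],[1,0,105],0],
  [[0,0,0],[1,0,105],0],
  [[0,0,0],[1,0,105],0],
  [[0,0,0],[1,0,105],0],
], squeeze=20)

```text
clock: 4.15
tool_pos: [0.6101, 0.1979, 0.116]
tcp_rot: [3.141, 0.0, 1.828]
ft_force: [1.5, -0.3, -0.3]
width: 0.0373
```

```bash
python3 - <<'E'
from mv import *
s=r.sense();print({k:np.round(s[k],3) for k in s})
c=np.array([.652,.038]);g=np.array([.656,.035])
p=s["tool_pos"];v=p[:2]-c;print(np.linalg.norm(v),np.degrees(np.arctan2(v[1],v[0])),np.degrees(s["tcp_rot"][2]))
yaw0=np.degrees(s["tcp_rot"][2])
goal=183.8; ang=yaw0
for k in range(1,23):
    f=min(k/20,1);a=np.radians(ang+(goal-ang)*f);cc=c+(g-c)*f
    q=cc+np.linalg.norm(v)*np.array([np.cos(a),np.sin(a)])
    D=delta([*q,p[2]],np.degrees(a));print(k,D[0].tolist(),D[1].tolist())
E
```

```text
{'clock': np.float64(4.15), 'qpos': array([ 0.096,  0.623, -0.648,  1.631,  0.424,  1.031, -0.425]), 'joint_vel': array([-0.   ,  0.   ,  0.001,  0.   , -0.001,  0.   , -0.001]), 'joint_torque': array([ 4.0000e-03, -9.1247e+01, -1.5792e+01, -3.7246e+01, -4.5000e-02,
       -1.6000e-02,  0.0000e+00]), 'tool_pos': array([0.61 , 0.198, 0.116]), 'tcp_rot': array([3.141, 0.   , 1.828]), 'ft_force': array([ 1.458, -0.3  , -0.338]), 'moment': array([-0.007, -0.113,  0.015]), 'width': np.float64(0.037)}
0.16527743208323217 104.69909421156245 104.75933104773631
1 [0.0, 0.0, -4.0] [-0.6, -11.4, -0.0]
2 [0.0, 0.0, -7.9] [-2.0, -22.6, -0.0]
3 [0.0, 0.0, -11.9] [-4.1, -33.7, -0.0]
4 [0.0, 0.0, -15.8] [-7.0, -44.6, -0.0]
5 [0.0, 0.0, -19.8] [-10.7, -55.3, -0.0]
6 [0.0, 0.0, -23.7] [-15.1, -65.7, -0.0]
7 [0.0, 0.0, -27.7] [-20.3, -75.8, -0.0]
8 [0.0, 0.0, -31.6] [-26.1, -85.6, -0.1]
9 [0.0, 0.0, -35.6] [-32.6, -94.9, -0.1]
10 [0.0, 0.0, -39.5] [-39.7, -103.8, -0.1]
11 [0.0, 0.0, -43.5] [-47.5, -112.2, -0.1]
12 [0.0, 0.0, -47.4] [-55.8, -120.0, -0.1]
13 [0.0, 0.0, -51.4] [-64.7, -127.3, -0.1]
14 [0.0, 0.0, -55.3] [-74.0, -133.9, -0.1]
15 [0.0, 0.0, -59.3] [-83.8, -139.9, -0.1]
16 [0.0, 0.0, -63.2] [-94.0, -145.3, -0.1]
17 [0.0, 0.0, -67.2] [-104.5, -149.9, -0.1]
18 [0.0, 0.0, -71.1] [-115.4, -153.8, -0.1]
19 [0.0, 0.0, -75.1] [-126.5, -156.9, -0.1]
20 [0.0, 0.0, -79.0] [-137.8, -159.3, -0.1]
21 [0.0, 0.0, -79.0] [-137.8, -159.3, -0.1]
22 [0.0, 0.0, -79.0] [-137.8, -159.3, -0.1]
```

Emit:
servo_tool([
  [[0,0,0],[0,0,0],0],
  [[0,0,0],[0,0,0],0],
  [[0,0,0],[0,0,0],0],
  [[0,0,0],[0,0,0],0],
  [[0,0,0],[0,0,0],0],
], squeeze=20)

```text
clock: 4.78
tool_pos: [0.6101, 0.1979, 0.116]
tcp_rot: [3.141, 0.0, 1.828]
ft_force: [0.9, -0.2, -0.3]
width: 0.0198
```

Emit:
servo_tool([
  [[0,0,-2],[-0.1,-5.7,0],0],
  [[0,0,-4],[-0.6,-11.4,0],0],
  [[0,0,-7.9],[-2,-22.6,0],0],
  [[0,0,-11.9],[-4.1,-33.7,0],0],
  [[0,0,-15.8],[-7,-44.6,0],0],
  [[0,0,-19.8],[-10.7,-55.3,0],0],
  [[0,0,-23.7],[-15.1,-65.7,0],0],
  [[0,0,-27.7],[-20.3,-75.8,0],0],
  [[0,0,-31.6],[-26.1,-85.6,0],0],
  [[0,0,-35.6],[-32.6,-94.9,0],0],
  [[0,0,-39.5],[-39.7,-103.8,0],0],
  [[0,0,-39.5],[-39.7,-103.8,0],0],
])

```text
clock: 6.28
tool_pos: [0.5192, 0.1324, 0.116]
tcp_rot: [-3.141, 0.001, 2.518]
ft_force: [-0.4, 0.3, -1.4]
width: 0.0197
```

```bash
python3 - <<'E'
from mv import *
s=r.sense();print({k:np.round(s[k],3) for k in ("tool_pos","tcp_rot","ft_force","moment","qpos","width")})
g=np.array([.656,.035]);c=np.array([.654,.0365])
p=s["tool_pos"];y0=np.degrees(s["tcp_rot"][2])
for k in range(1,11):
    f=k/10;a=np.radians(y0+(183.8-y0)*f);q=c+(g-c)*f+.1653*np.array([np.cos(a),np.sin(a)])
    D=delta([*q,.116],np.degrees(a));print(k,D[0].tolist(),D[1].tolist())
d=r.snapshot("scene");cv2.imwrite("pics/scene2.png",d["color"][:,:,::-1])
E
```

```text
{'tool_pos': array([0.519, 0.132, 0.116]), 'tcp_rot': array([-3.141e+00,  1.000e-03,  2.518e+00]), 'ft_force': array([-0.391,  0.343, -1.42 ]), 'moment': array([ 0.19 ,  0.169, -0.022]), 'qpos': array([ 0.369,  0.505, -0.855,  1.897,  0.466,  0.951,  0.243]), 'width': np.float64(0.02)}
1 [-0.0, 0.0, -4.0] [-0.8, -10.6, -0.0]
2 [-0.0, 0.0, -7.9] [-2.2, -21.9, 0.0]
3 [-0.0, 0.0, -11.9] [-4.4, -33.2, 0.0]
4 [-0.0, 0.0, -15.8] [-7.4, -44.2, 0.0]
5 [-0.0, 0.0, -19.8] [-11.1, -55.1, 0.0]
6 [-0.0, 0.0, -23.7] [-15.6, -65.7, 0.0]
7 [-0.0, 0.0, -27.7] [-20.8, -76.0, 0.0]
8 [-0.0, 0.0, -31.6] [-26.7, -85.9, 0.0]
9 [-0.0, 0.0, -35.6] [-33.2, -95.4, 0.0]
10 [-0.0, 0.0, -39.5] [-40.4, -104.4, 0.1]
```

View pics/scene2.png

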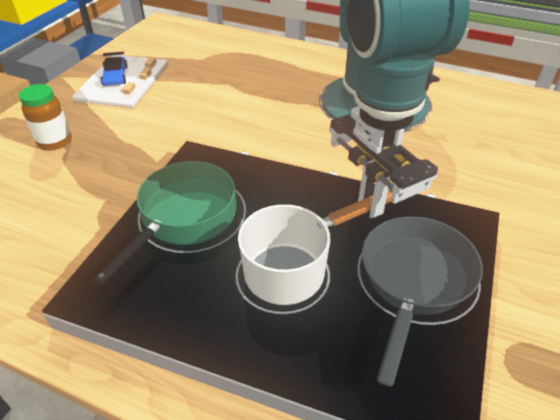

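The handle is half-way round, running (325,222) to (390,200) in the pinch. The pan is still on its ring and the other pans haven't moved. I'll finish the swing.

Emit:
servo_tool([
  [[0,0,-2],[-0.3,-5.4,0],0],
  [[0,0,-4],[-0.8,-10.6,0],0],
  [[0,0,-7.9],[-2.2,-21.9,0],0],
  [[0,0,-11.9],[-4.4,-33.2,0],0],
  [[0,0,-15.8],[-7.4,-44.2,0],0],
  [[0,0,-19.8],[-11.1,-55.1,0],0],
  [[0,0,-23.7],[-15.6,-65.7,0],0],
  [[0,0,-27.7],[-20.8,-76,0],0],
  [[0,0,-31.6],[-26.7,-85.9,0],0],
  [[0,0,-35.6],[-33.2,-95.4,0],0],
  [[0,0,-39.5],[-40.4,-104.4,0],0],
  [[0,0,-39.5],[-40.4,-104.4,0],0],
])

```text
clock: 7.82
tool_pos: [0.4916, 0.0237, 0.1159]
tcp_rot: [-3.141, 0.0, -3.08]
ft_force: [0.5, -2.2, -0.9]
width: 0.0197
```

```bash
python3 - <<'E'
from mv import *
s=r.sense();print({k:np.round(s[k],3) for k in ("tool_pos","tcp_rot","ft_force","moment","qpos","width")})
import pickle
d=r.snapshot("scene");cv2.imwrite("pics/scene3.png",d["color"][:,:,::-1]);pickle.dump(d,open("scene3.pkl","wb"))
crop(d,220,150,200,180,4,"pics/c5.png")
E
```

```text
{'tool_pos': array([0.492, 0.024, 0.116]), 'tcp_rot': array([-3.141,  0.   , -3.08 ]), 'ft_force': array([ 0.491, -2.181, -0.876]), 'moment': array([-0.38 , -0.204, -0.323]), 'qpos': array([ 0.733,  0.498, -1.041,  1.997,  0.533,  0.948,  1.052]), 'width': np.float64(0.02)}
```

View pics/scene3.png

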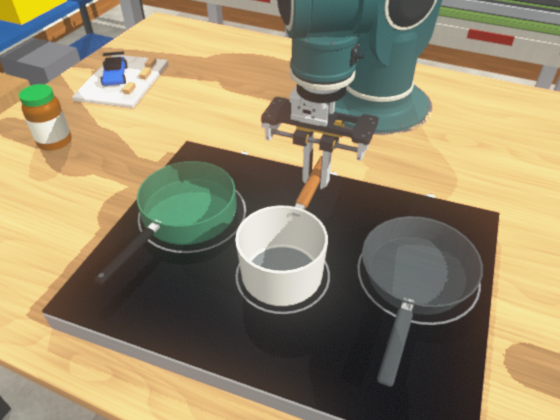

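View pics/c5.png

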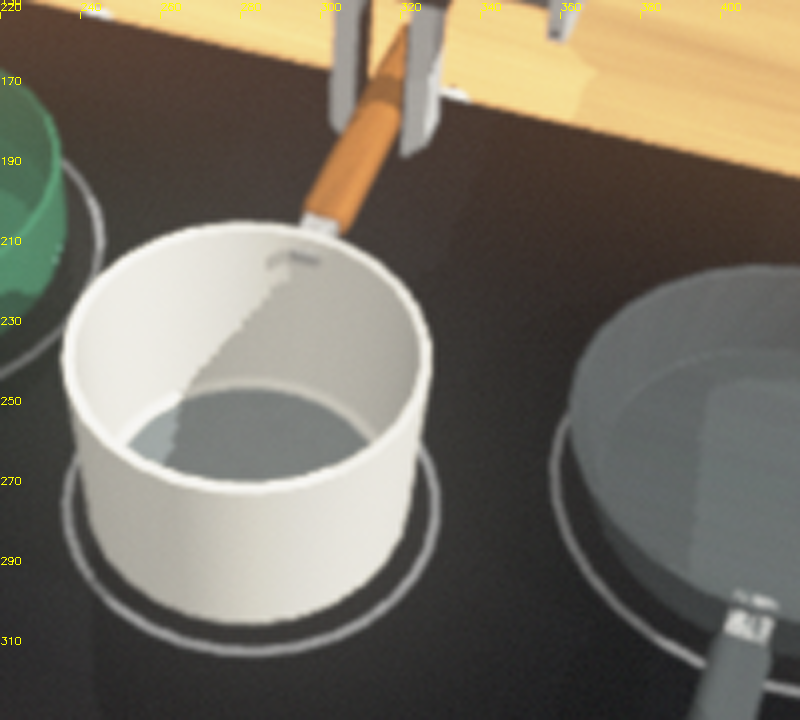

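```bash
cat > pf.py <<'E'
from m import *
print("----")
c,uR=pan(pickle.load(open("scene3.pkl","rb")),[(235.3,238),(328.2,238),(283,205.2),(283,273)],.145)
print("pan now",c,uR)
ring=pan(d,[(235.8,276),(330,276),(283,313.5),(326.5,262),(239,262)],.05);print("ring",ring)
h=np.array([ux@(c-np.array([.61665,.03137])),uy@(c-np.array([.61665,.03137]))]);print("in hob",h)
v=np.array([.4916,.0237])-c;print(np.degrees(np.arctan2(v[1],v[0])),np.linalg.norm(v))
E
python3 pf.py | sed -n '/----/,$p'
```

```text
----
pan now [0.65920744 0.03348562] 0.0701668652297294
ring (array([0.65410107, 0.03262984]), np.float64(0.0782070405507189))
in hob [ 0.0426041  -0.00070817]
-176.65862615723105 0.16789285555664776
```

The pan is about 5 mm from the ring centre, and the handle points to 183.3° against a goal of 183.8°. I'll open the gripper and go straight up.

Emit:
servo_tool([
  [[0,0,0],[0,0,0],0.3],
  [[0,0,0],[0,0,0],0.5],
  [[0,0,0],[0,0,0],0.8],
  [[0,0,0],[0,0,0],0.8],
  [[0,0,0],[0,0,0],0.8],
  [[0,0,0],[0,0,0],0.8],
  [[0,0,0],[0,0,-20],0.8],
  [[0,0,0],[0,0,-50],0.8],
  [[0,0,0],[0,0,-80],0.8],
  [[0,0,0],[0,0,-110],0.8],
  [[0,0,0],[0,0,-120],0.8],
  [[0,0,0],[0,0,-120],0.8],
])

```text
clock: 9.38
tool_pos: [0.4915, 0.0243, 0.2365]
tcp_rot: [-3.14, 0.001, -3.08]
ft_force: [-0.1, -0.0, -0.6]
width: 0.0749
```

```bash
python3 - <<'E'
from mv import *
s=r.sense();print({k:np.round(s[k],3) for k in ("clock","tool_pos","ft_force","width")})
ims=[]
d=r.snapshot("scene");crop(d,220,120,200,200,2,"pics/t.png");ims.append(cv2.imread("pics/t.png"))
cv2.imwrite("pics/scene4.png",d["color"][:,:,::-1])
d=r.snapshot("wrist");cv2.imwrite("pics/wrist4.png",d["color"][:,:,::-1])
import pickle
pickle.dump(r.snapshot("scene"),open("scene3.pkl","wb"))
h=proj(d,[[.656,.035,.143],[.656-.165*np.cos(.0663),.035-.165*np.sin(.0663),.143]]);print(h)
E
```

```text
{'clock': np.float64(9.375), 'tool_pos': array([0.491, 0.024, 0.236]), 'ft_force': array([-0.148, -0.021, -0.646]), 'width': np.float64(0.075)}
[[284.47138939 377.85834749]
 [283.62859203 212.5082018 ]]
```

View pics/scene4.png

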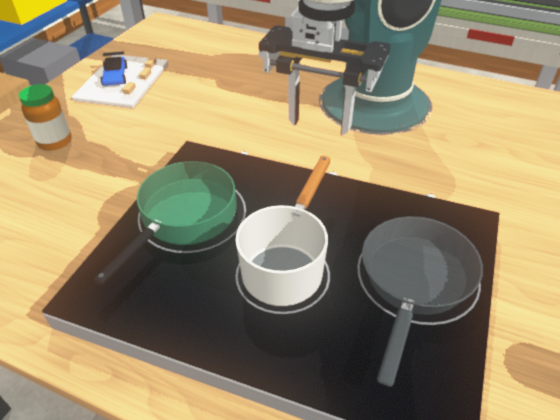

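View pics/wrist4.png

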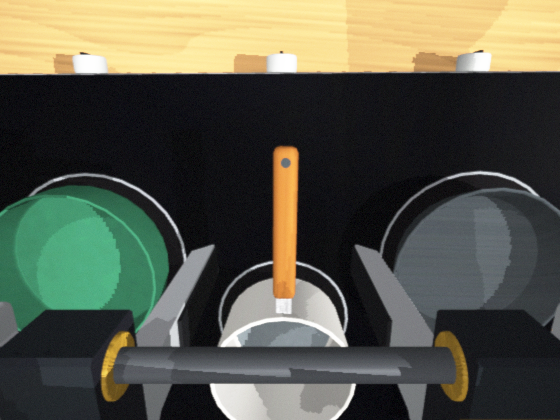

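The wrist view shows the handle upright at u≈286, square to the front edge and pointing at the middle knob, with the fingers clear. In the scene view the pan's rim is where I measured it before letting go, and the skillet and saucepan are unmoved. I'll hand it in.

```bash
python3 - <<'E'
from bench import r
print(r.finish_job())
E
```

```text
the job is handed in; nothing more can be done
None
```

I pinched the milk pan's handle from above, swung it about 79° around the pan's own axis into the gap between the shallow pans, let go and lifted clear. The job was handed in at about 9.5 s, and no verdict was reported.

**Handle direction:** just before letting go it pointed to 183.3° in the world frame, against 183.8° for the front of the hob. After letting go, the wrist picture shows it square to the front edge and pointing at the middle knob.

**Pan position:** the rim fit, also taken just before letting go, put the pan's centre at hob x = 43 mm, y = -1 mm (the ring is at 40, 0). A separate fit of the printed ring in the picture put the pan about 5 mm from its centre. The 2–3 mm difference between the two is about the size of the calibration error. After letting go I only compared the pan by eye and did not measure it again.

**Other pans and forces:** the skillet and saucepan look unmoved in the before and after pictures, but I did not measure them again. The force readings at the end of each move were all about 2 N or less, and nothing was touching the gripper at the end.

**Measurement that disagreed:** my picture reading of the hob gave 474 × 652 mm instead of 480 × 660 mm, so positions in the hob frame carry a few millimetres of uncertainty.

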